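# Set out the enamel jars in their colour trays

## Task

Get the bench ready for sifting enamel: stand each of the four jars in the catch tray whose fired sample tile shows the jar's colour, upright and flat on the tray's floor inside the rim, so that each colour's spilled powder stays apart. Set the jars down gently without dropping or toppling any, and leave the trays, the brush pot and the gum bottle where they are.

Things in the scene. Friction and masses are not known exactly. Their poses are not given: they have to be found in the camera images.
- jar_red: Closed clear screw-lid jar of red enamel, 50 mm across and 64 mm tall, 90 to 185 g; white ribbed lid (z 46 to 62 mm, also 50 mm across, does not come off) with a 30 mm square red sample chip on top. Starts standing on the table. Origin: centre of its underside; z up along the jar. Can be gripped from above across any diameter.
- jar_yellow: Closed clear screw-lid jar of yellow enamel, 50 mm across and 64 mm tall, 90 to 185 g; white ribbed lid (z 46 to 62 mm, also 50 mm across, does not come off) with a 30 mm square yellow sample chip on top. Starts standing on the table. Origin: centre of its underside; z up along the jar. Can be gripped from above across any diameter.
- jar_blue: Closed clear screw-lid jar of blue enamel, 50 mm across and 64 mm tall, 90 to 185 g; white ribbed lid (z 46 to 62 mm, also 50 mm across, does not come off) with a 30 mm square blue sample chip on top. Starts standing on the table. Origin: centre of its underside; z up along the jar. Can be gripped from above across any diameter.
- jar_turquoise: Closed clear screw-lid jar of turquoise enamel, 50 mm across and 64 mm tall, 90 to 185 g; white ribbed lid (z 46 to 62 mm, also 50 mm across, does not come off) with a 30 mm square turquoise sample chip on top. Starts standing on the table. Origin: centre of its underside; z up along the jar. Can be gripped from above across any diameter.
- tray_red: Loose white enamelled catch tray, 250 g, with a red fired sample tile (26 x 60 mm) on its label ledge. The well is 78 x 78 mm inside, floor 3 mm above the table, walls 3 mm thick and 10 mm high above the table (dark edge). Origin: on the underside, under the centre of the well; z up; the ledge (30 mm long, full width 84 mm) sticks out on the tray's own -x side, towards the robot, its tile centred 57 mm from the origin. Yaw varies by up to 0.3.
- tray_yellow: Loose white enamelled catch tray, 250 g, with a yellow fired sample tile (26 x 60 mm) on its label ledge. The well is 78 x 78 mm inside, floor 3 mm above the table, walls 3 mm thick and 10 mm high above the table (dark edge). Origin: on the underside, under the centre of the well; z up; the ledge (30 mm long, full width 84 mm) sticks out on the tray's own -x side, towards the robot, its tile centred 57 mm from the origin. Yaw varies by up to 0.3.
- tray_blue: Loose white enamelled catch tray, 250 g, with a blue fired sample tile (26 x 60 mm) on its label ledge. The well is 78 x 78 mm inside, floor 3 mm above the table, walls 3 mm thick and 10 mm high above the table (dark edge). Origin: on the underside, under the centre of the well; z up; the ledge (30 mm long, full width 84 mm) sticks out on the tray's own -x side, towards the robot, its tile centred 57 mm from the origin. Yaw varies by up to 0.3.
- tray_turquoise: Loose white enamelled catch tray, 250 g, with a turquoise fired sample tile (26 x 60 mm) on its label ledge. The well is 78 x 78 mm inside, floor 3 mm above the table, walls 3 mm thick and 10 mm high above the table (dark edge). Origin: on the underside, under the centre of the well; z up; the ledge (30 mm long, full width 84 mm) sticks out on the tray's own -x side, towards the robot, its tile centred 57 mm from the origin. Yaw varies by up to 0.3.
- brush_pot: Bystander: dark red tumbler, 66 mm across the mouth, with brushes standing in it, 163 mm tall in all; loose. Origin: centre of its underside.
- gum_bottle: Bystander: white round bottle with blue cap, 56 mm across, 130 mm tall; loose. Origin: centre of its underside.

How it is judged:
By the outcome, as a careful person would: the job done as asked, in the order asked, and still so for the second after the job is handed in, with the robot touching nothing.
It also fails if it takes over 99 s, if anything falls off the work surface, if the arm or the gripper's body presses on something with over 40 N, if the wrist force passes 120 N, or if a joint passes its speed limit or range.

## Robot

A 6-joint arm with a two-finger parallel gripper is mounted at the origin on the work surface. World frame = base frame: x ahead of the robot, y to its left, z up, the work surface at z = 0. Lengths are in m, angles in rad, forces in N, time in s.
With the tool pointing down it reaches from about 0.375 to 0.9 m from the base axis. Payload 3.1 kg.
Tool frame: the origin (TCP) lies at the centre of the arm's flange, where the gripper is bolted on; the fingertips stand 173 mm ahead of it and the grasp point (between the pads) lies 155 mm ahead of it; z points along the fingers, y is the line along which they close (so a half turn about z gives the same grasp; the last joint's range is limited). The gripper opens to 85 mm and grips with 20 to 120 N. Pads are 22 mm wide; open, the fingers measure 114 mm over their backs; the gripper's body (76 mm by 85 mm) begins 54 mm behind the grasp point. The pads swing forward as they close: fully open they stand 13 mm farther back than shut.
Start: joints at [-1.476, 0.527, 1.433, -0, 1.181, -0.178], TCP at [0.168, -0.602, 0.405] pointing down, gripper open.
Joint ranges: [-3.08, 3.08], [-0.75, 2.2], [0.22, 2.44], [-1.43, 4.57], [0, 2.65], [-2.85, 2.85]. Speed limits (rad/s): [2.79, 2.79, 3.14, 3.14, 3.14, 3.14].

## Interface

Orientations are given as a unit quaternion [x, y, z, w].
In Python, from station import * gives the robot as it stands.
- The arm moves only by the shell command python3 -m jog 'ROWS' [OPENING] [FORCE]. ROWS is a JSON object of lists of equal length, an entry for each row: "linear": the shift along the world's x, y, z in mm, a list of three; "turn": the turn about the world's z in units of 5 degrees (1.0 is 5 degrees). A call has 1 to 12 rows; each row shifts and turns the commanded pose from where the row before left it; what a row does not reach is not made up. A row lasts 1/8 s, in which the tool goes at most 62.5 mm and 10.7 degrees, less where a joint would pass 70% of its speed; a pose out of reach is approached as far as the arm can. A call is refused whole if a number of a shift passes 62.5 or a number of a turn 1, either way. A call with a gripper value outside its range is refused whole. OPENING is the opening, from 0 (shut) to 1 (fully open), set as the call begins (- or left out, the last holds). The fingers move at their own pace and stop on an object; FORCE is the grip in N (left out, the last holds). Time passes only in rows, so rows that do not move let the fingers close. It gives the time, the measured TCP pose, the force, the opening and the grip force at its end, in the units of the state.
- sense(): the state, without advancing time (a new reading comes with each control period).
- snapshot(name): name is "scene" or "top" or "wrist"; returns the picture (480x640x3 uint8, red, green, blue); there is no depth.
- get_calibration(name): a dict with "fx", "fy", "cx", "cy" (pixels), "world_to_cam" (4x4, takes a point from world to camera coordinates). Camera axes: x right, y down, z forward; pixel columns grow to the right and rows downward; lengths in m; the calibration is good to about 2 mm. A picture is of the moment at which its call begins: read the wrist's pose just before it. get_calibration takes no time and is no camera call; for the wrist camera it gives the pose at the moment of the call.
- sign_off(): hands the job in; it is judged then, once.
The state is a dict: "t": time; "q": joint angles; "qd": joint speeds; "tau": joint torques, N m; "tcp_pos": TCP position; "tool_rot": TCP orientation; "force": force on the tool from outside, world axes, zero at the start; "ft_torque": the same for the moment, N m; "finger_gap": opening from 0.0 (shut) to 1.0 (fully open); "gripper_force": force on a finger pad.
Only numpy, scipy, OpenCV 4.12 (cv2) and the standard library are available. Lean on these libraries where they do the work, as an engineer would, in place of code of your own. Each camera call takes 0.05 s, during which the arm holds its last target. There are 200 camera calls.

## Working session

There is one attempt and no reset: what is moved stays moved. The work goes in short steps, Python scripts to look and compute and a shell command to move; the robot and the scene stay as the last step left them, time stands still between calls to the robot, and variables do not carry over. Pictures are saved under pics/ and viewed, at most 14 in all, crops included, and the job is handed in when it is done.

```bash
mkdir -p pics; ls; python3 - <<'E'
from station import *
import cv2,numpy as np
s=sense();print(s)
for n in("top","scene"):
    c=get_calibration(n);print(n,c)
    cv2.imwrite(f"pics/{n}0.png",snapshot(n)[:,:,::-1])
E
```

```text
pics
{'t': 0.0, 'q': array([-1.47651606e+00,  5.28490655e-01,  1.43390686e+00,  2.52482392e-05,
        1.18143211e+00, -1.78505020e-01]), 'qd': array([ 0.00066863,  0.00095809, -0.00201185, -0.00031858, -0.00081655,
       -0.00119764]), 'tau': array([ 4.76211117e-04, -4.42345798e+01, -1.78025508e+01, -2.07645662e-04,
        8.64404807e-03,  1.36957266e-05]), 'tcp_pos': array([ 0.16837922, -0.60153138,  0.40371672]), 'tool_rot': array([ 9.90712968e-01,  1.35965305e-01,  5.87516705e-05, -1.11700267e-03]), 'force': array([ 0.55357551, -0.66948172,  0.44404194]), 'ft_torque': array([ 0.00449665, -0.02215239, -0.04007803]), 'gripper_force': 0.0, 'finger_gap': 0.9961056702364077}
top {'fx': 556.5823872135477, 'fy': 556.5823872135477, 'cx': 323.3843629178393, 'cy': 240.9871477760514, 'world_to_cam': array([[ 0.01369315, -0.99962673,  0.02364093, -0.01997102],
       [-0.98471002, -0.01758759, -0.17331143,  0.54053941],
       [ 0.17366252, -0.02090628, -0.98458329,  1.47823426],
       [ 0.        ,  0.        ,  0.        ,  1.        ]])}
scene {'fx': 465.4366350644241, 'fy': 465.4366350644241, 'cx': 301.8667161381954, 'cy': 230.71949705880084, 'world_to_cam': array([[-0.68958241,  0.72420211,  0.00272213,  0.37510537],
       [ 0.47230658,  0.45257154, -0.75637655, -0.19991786],
       [-0.54900146, -0.52029828, -0.6541308 ,  1.33749343],
       [ 0.        ,  0.        ,  0.        ,  1.        ]])}
```

View pics/top0.png

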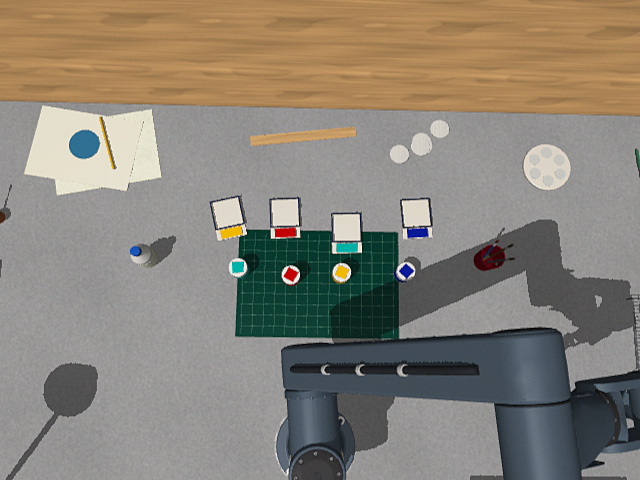

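View pics/scene0.png

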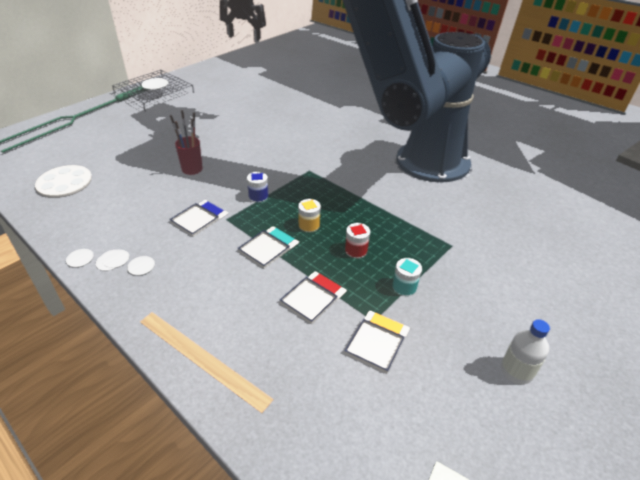

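The top view shows the trays: yellow (228,214), red (286,214), turquoise (347,228), blue (416,214). The jars are turquoise (238,268), red (291,274), yellow (342,271), blue (406,271). The bottle and brush pot stand off to the sides, and the scene view shows the same layout.

```bash
cat > h.py <<'E'
from station import *
import cv2,numpy as np
HUE={'red':(170,8),'yellow':(18,32),'turquoise':(83,97),'blue':(112,128)}
def ray(c,u,v,z):
    M=np.array(c["world_to_cam"]);R=M[:3,:3];o=-R.T@M[:3,3]
    d=R.T@np.array([(u-c["cx"])/c["fx"],(v-c["cy"])/c["fy"],1])
    return (o+d*(z-o[2])/d[2])[:2]
def mask(img,col):
    h=cv2.cvtColor(img,cv2.COLOR_RGB2HSV);H,S,V=cv2.split(h);a,b=HUE[col]
    m=(H>=a)&(H<=b) if a<b else (H>=a)|(H<=b)
    return (m&(S>140)&(V>90)).astype(np.uint8)
def blobs(m,lo,hi):
    n,l,st,ce=cv2.connectedComponentsWithStats(m)
    return [(int(st[i,4]),*ce[i].round(1)) for i in range(1,n) if lo<st[i,4]<hi]
def pxy(p):return (np.array(p)*1000).round(1)
E
python3 - <<'E'
from h import *
c=get_calibration("top");img=snapshot("top")
for k in HUE:
    for a,u,v in blobs(mask(img,k),60,500):
        if 200<u<450 and 190<v<300:
            print(k,a,u,v,pxy(ray(c,u,v,.064 if v>255 else .005)))
h=cv2.cvtColor(img,cv2.COLOR_RGB2HSV)
m=((h[:,:,1]<40)&(h[:,:,2]>205)).astype(np.uint8)
cs,_=cv2.findContours(m,0,1)
for q in cs:
    a=cv2.contourArea(q);(u,v),s,an=cv2.minAreaRect(q)
    if 300<a<1500 and 200<u<450 and 190<v<250:
        p=[ray(c,x,y,.003) for x,y in cv2.boxPoints(((u,v),s,an))]
        e=np.array(p[1])-p[0];y=np.arctan2(e[1],e[0]);y=(y+np.pi/4)%(np.pi/2)-np.pi/4
        print("well",a,round(u,1),round(v,1),pxy(ray(c,u,v,.003)),"size",pxy(np.linalg.norm(e)),"yaw",round(y,3))
E
```

```text
red 174 285.1 232.2 [571.5  96. ]
red 113 290.4 274.1 [446.2  76. ]
yellow 185 230.7 232.0 [569.3 249. ]
yellow 114 341.6 271.6 [455.2 -61.2]
turquoise 166 346.7 247.4 [531.1 -78.3]
turquoise 111 237.1 266.5 [464.3 219.2]
blue 164 417.2 232.5 [ 577.5 -278.3]
blue 107 405.8 270.6 [ 460.8 -234.4]
well 590.0 346.5 227.0 [590.1 -77.4] size 71.3 yaw 0.019
well 585.5 415.6 212.5 [ 636.1 -275.1] size 74.1 yaw 0.112
well 589.0 284.8 212.1 [630.1  98.4] size 72.7 yaw 0.067
well 587.5 227.4 212.2 [626.5 261. ] size 72.3 yaw 0.247
```

```bash
python3 -m jog '{"linear":[[29,37,-5],[29,37,-5],[29,37,-5],[29,37,-5],[29,37,-5],[29,37,-5],[29,37,-5],[29,37,-5],[29,37,-5],[29,37,-5],[0,0,0],[0,0,0]],"turn":[0,0,0,0,0,0,0,0,0,0,0,0]}' 1 40
python3 - <<'E'
from h import *
c=get_calibration("wrist");img=snapshot("wrist");cv2.imwrite("pics/w1.png",img[:,:,::-1])
print(pxy(sense()["tcp_pos"]))
for k in HUE:
    for a,u,v in blobs(mask(img,k),60,50000): print(k,a,u,v,pxy(ray(c,u,v,.064)),pxy(ray(c,u,v,.005)))
E
```

```text
t: 1.65
tcp_pos: [0.4584, -0.2319, 0.3546]
tool_rot: [0.991, 0.136, -0.0, 0.0]
force: [0.1, 0.4, -0.4]
finger_gap: 1.003
gripper_force: 0.0
[ 458.1 -232.4  354.7]
red 3032 589.7 267.2 [ 491.  -436.7] [ 481.1 -488.5]
yellow 1128 128.6 163.6 [474.4 -96.8] [460.7 -71.3]
yellow 1810 74.1 175.9 [455.9 -61.8] [438.  -28.3]
turquoise 167 58.7 15.2 [551.9 -44.8] [555.9  -7.5]
turquoise 134 4.4 37.6 [530.5 -13.4] [529.6  31.1]
turquoise 1009 30.2 42.5 [532.  -28.9] [531.5  12.1]
turquoise 723 60.8 49.0 [533.4 -47.4] [533.2 -10.6]
turquoise 2614 148.5 76.8 [ 532.3 -102.2] [531.8 -77.9]
turquoise 248 2.9 70.8 [510.9 -13. ] [505.5  31.6]
turquoise 1344 26.6 77.6 [510.9 -27.6] [505.5  13.7]
turquoise 420 270.7 75.8 [ 553.9 -176.9] [ 558.3 -169.7]
turquoise 469 295.6 74.1 [ 559.1 -191.9] [ 564.8 -188.1]
turquoise 715 59.5 83.8 [512.8 -48. ] [507.9 -11.4]
turquoise 680 254.1 99.0 [ 537.6 -169.8] [ 538.3 -161. ]
turquoise 678 25.3 111.7 [489.6 -27.7] [479.4  13.6]
turquoise 81 231.7 108.1 [ 528.2 -157. ] [ 526.8 -145.3]
turquoise 428 212.1 129.0 [ 512.  -147.2] [ 506.8 -133.2]
turquoise 119 11.4 144
[... 392 characters left out ...]
5.3] [ 386.5 -192.2]
turquoise 476 185.6 294.4 [ 387.7 -150.9] [ 354.3 -137.7]
turquoise 737 213.8 298.4 [ 390.2 -172.3] [ 357.3 -163.9]
turquoise 669 243.9 306.0 [ 390.1 -195.8] [ 357.2 -192.9]
turquoise 440 149.5 314.1 [ 363.4 -126.8] [ 324.5 -108.2]
turquoise 320 172.6 313.1 [ 369.1 -143.9] [ 331.5 -129.2]
turquoise 496 211.6 325.1 [ 366.9 -175.1] [ 328.8 -167.4]
turquoise 601 237.1 331.8 [ 366.5 -195.6] [ 328.2 -192.6]
turquoise 911 129.0 334.0 [ 341.4 -113.7] [297.5 -92.1]
turquoise 572 219.1 353.2 [ 343.3 -185.8] [ 299.8 -180.5]
blue 2489 410.0 90.8 [ 569.5 -265.3] [ 577.5 -278.1]
blue 176 313.3 192.6 [ 489.2 -223.3] [ 478.9 -226.7]
blue 1476 318.2 233.4 [ 461.6 -234.8] [ 445.  -240.8]
```

View pics/w1.png

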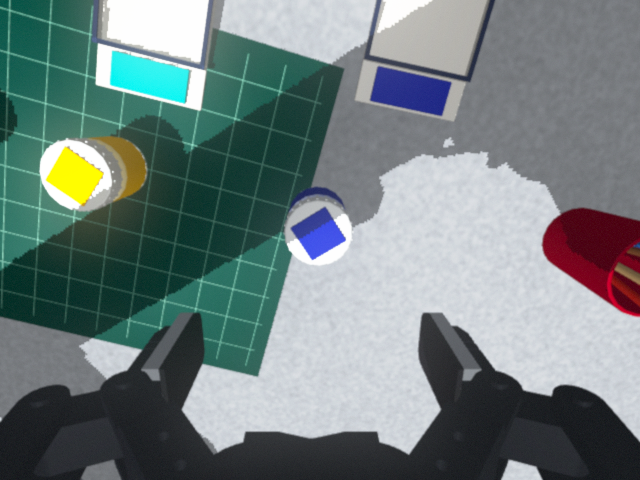

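The blue jar reads (462,-235) here, matching the top view within about 1 mm, so I can grasp it.

```bash
python3 -m jog '{"linear":[[3,-2,-35],[0,0,-40],[0,0,-40],[0,0,-25],[0,0,-15],[0,0,0],[0,0,0]],"turn":[0,0,0,0,0,0,0]}' 1 40 && python3 -m jog '{"linear":[[0,0,0],[0,0,0],[0,0,0],[0,0,0],[0,0,0],[0,0,0],[0,0,0],[0,0,0]],"turn":[0,0,0,0,0,0,0,0]}' 0 40
```

```text
t: 2.58
tcp_pos: [0.4616, -0.2345, 0.2006]
tool_rot: [0.991, 0.136, 0.001, 0.001]
force: [0.3, -0.0, -0.5]
finger_gap: 1.0
gripper_force: 0.0
t: 3.58
tcp_pos: [0.4618, -0.2341, 0.2007]
tool_rot: [0.991, 0.136, 0.001, 0.001]
force: [-0.4, -0.6, 6.2]
finger_gap: 0.574
gripper_force: 40.9
```

```bash
python3 -m jog '{"linear":[[0,0,15],[0,0,30],[0,0,35],[20,-5,20],[35,-8,0],[40,-9,0],[40,-9,0],[25,-6,0],[13,-3,0],[0,0,0],[0,0,0]],"turn":[0,0,0,0,0,0,0,0,0,0,0]}'
python3 - <<'E'
from h import *
c=get_calibration("wrist");img=snapshot("wrist");cv2.imwrite("pics/w2.png",img[:,:,::-1])
print(pxy(sense()["tcp_pos"]))
for a,u,v in blobs(mask(img,'blue'),500,50000): print(a,u,v,pxy(ray(c,u,v,.164)),pxy(ray(c,u,v,.005)))
E
```

```text
t: 4.95
tcp_pos: [0.6336, -0.2734, 0.2998]
tool_rot: [0.991, 0.136, -0.001, -0.0]
force: [-0.6, 0.3, -1.5]
finger_gap: 0.569
gripper_force: 41.7
[ 633.6 -273.5  299.8]
6500 310.8 370.4 [ 634.3 -271.3] [ 519.3 -303.3]
```

View pics/w2.png

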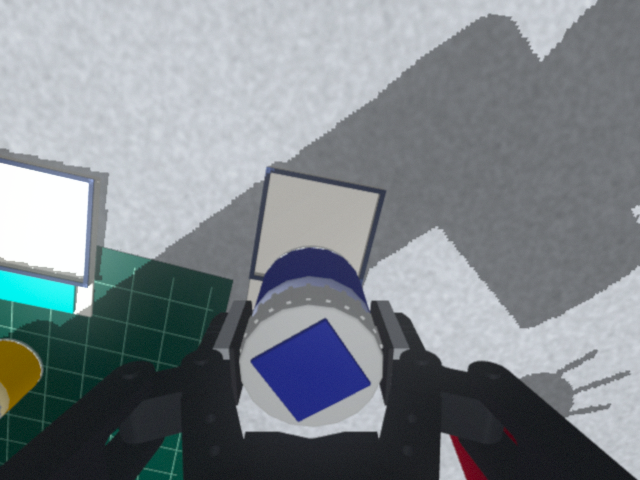

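Jar held straight with its chip at (311,370). The blue tray's far corners are at (267,167) and (385,190). I'll cross-check the well centre from these.

```bash
python3 - <<'E'
from h import *
c=get_calibration("wrist")
a,b,n=[ray(c,*p,.010) for p in((267,167),(385,190),(251,278))]
d=(b-a);print(pxy(a),pxy(b),pxy(n),np.linalg.norm(d),np.arctan2(d[0],-d[1]))
print(pxy((b+n)/2))
E
```

```text
[ 672.7 -229.5] [ 679.5 -312. ] [ 589.7 -237.2] 0.0828185352977741 0.08160505832421375
[ 634.6 -274.6]
```

```bash
python3 -m jog '{"linear":[[1,-2,-25],[0,0,-30],[0,0,-25],[0,0,-10],[0,0,-3],[0,0,-1],[0,0,-1],[0,0,0],[0,0,0]],"turn":[0,0,0,0,0,0,0,0,0]}' && python3 -m jog '{"linear":[[0,0,-1],[0,0,0],[0,0,0]],"turn":[0,0,0]}'
```

```text
t: 6.12
tcp_pos: [0.6355, -0.2759, 0.2051]
tool_rot: [0.991, 0.136, 0.0, 0.0]
force: [0.3, 0.0, -0.6]
finger_gap: 0.576
gripper_force: 41.7
t: 6.5
tcp_pos: [0.6355, -0.2759, 0.2038]
tool_rot: [0.991, 0.136, 0.0, 0.0]
force: [-0.3, 0.1, 0.2]
finger_gap: 0.573
gripper_force: 41.9
```

```bash
python3 -m jog '{"linear":[[0,0,-0.7],[0,0,0],[0,0,0]],"turn":[0,0,0]}' && python3 -m jog '{"linear":[[0,0,0],[0,0,0],[0,0,0],[0,0,0],[0,0,0],[0,0,0]],"turn":[0,0,0,0,0,0]}' 1
```

```text
t: 6.88
tcp_pos: [0.6355, -0.2759, 0.2038]
tool_rot: [0.991, 0.136, 0.0, 0.0]
force: [-1.4, 0.4, 5.0]
finger_gap: 0.573
gripper_force: 42.1
t: 7.62
tcp_pos: [0.6354, -0.2759, 0.203]
tool_rot: [0.991, 0.136, 0.0, 0.0]
force: [-0.6, -1.1, -0.0]
finger_gap: 1.001
gripper_force: 0.0
```

```bash
python3 -m jog '{"linear":[[0,0,15],[0,0,40],[-5,6,45],[-30,36,0],[-35,42,0],[-35,42,0],[-35,42,0],[-25,30,0],[-15,16.5,0],[0,0,0],[0,0,0]],"turn":[0,0,0,0,0,0,0,0,0,0,0]}' 1 && python3 - <<'E'
from h import *
p=sense()["tcp_pos"];c=get_calibration("wrist");img=snapshot("wrist");print(pxy(p))
for k in('yellow','turquoise'):
  for a,u,v in blobs(mask(img,k),1100,50000): print(k,a,u,v,pxy(ray(c,u,v,.064)),pxy(ray(c,u,v,.005)))
c=get_calibration("top");t=snapshot("top")
cv2.imwrite("pics/t2.png",cv2.resize(t[170:300,190:450,::-1],None,fx=3,fy=3))
E
```

```text
t: 9.0
tcp_pos: [0.4567, -0.0622, 0.3038]
tool_rot: [0.991, 0.136, 0.002, 0.001]
force: [0.1, -0.3, -0.2]
finger_gap: 1.002
gripper_force: 0.0
[456.7 -62.2 303.8]
yellow 2260 310.0 263.2 [456.  -60.6] [434.2 -66.7]
turquoise 3211 363.0 139.6 [532.1 -69. ] [531.9 -77.5]
```

View pics/t2.png

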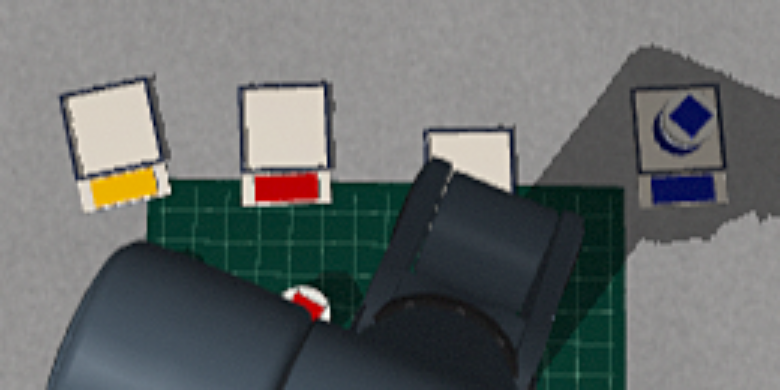

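The blue jar stands centred in its tray (crop 685,120). Next is yellow.

```bash
python3 -m jog '{"linear":[[-1,1,-25],[0,0,-35],[0,0,-25],[0,0,-13],[0,0,-5],[0,0,0],[0,0,0]],"turn":[0,0,0,0,0,0,0]}' 1 && python3 -m jog '{"linear":[[0,0,0],[0,0,0],[0,0,0],[0,0,0],[0,0,0],[0,0,0],[0,0,0],[0,0,0]],"turn":[0,0,0,0,0,0,0,0]}' 0 40
```

```text
t: 9.98
tcp_pos: [0.4547, -0.0605, 0.2007]
tool_rot: [0.991, 0.136, 0.001, 0.0]
force: [0.1, -0.0, -0.3]
finger_gap: 0.997
gripper_force: 0.0
t: 10.98
tcp_pos: [0.4547, -0.0605, 0.2007]
tool_rot: [0.991, 0.136, 0.001, 0.0]
force: [-0.8, 0.2, 5.4]
finger_gap: 0.575
gripper_force: 40.7
```

```bash
python3 -m jog '{"linear":[[0,0,20],[0,0,40],[12,22,40],[22,42,0],[27,51,0],[27,51,0],[27,51,0],[25,47,0],[18,34,0],[13,24,0],[0,0,0],[0,0,0]],"turn":[0,0,0,0,0,0,0,0,0,0,0,0]}'
python3 - <<'E'
from h import *
c=get_calibration("wrist");img=snapshot("wrist");cv2.imwrite("pics/w3.png",img[:,:,::-1])
print(pxy(sense()["tcp_pos"]))
for a,u,v in blobs(mask(img,'yellow'),500,50000): print(a,u,v,pxy(ray(c,u,v,.164)),pxy(ray(c,u,v,.005)))
E
```

```text
t: 12.48
tcp_pos: [0.6246, 0.2611, 0.2993]
tool_rot: [0.991, 0.136, -0.001, 0.0]
force: [1.0, -0.0, -1.0]
finger_gap: 0.575
gripper_force: 42.1
[624.6 260.7 299.5]
2167 311.2 268.1 [660.3 272.7] [598.4 255.1]
6710 310.9 367.0 [626.7 263.4] [513.4 231.5]
```

View pics/w3.png

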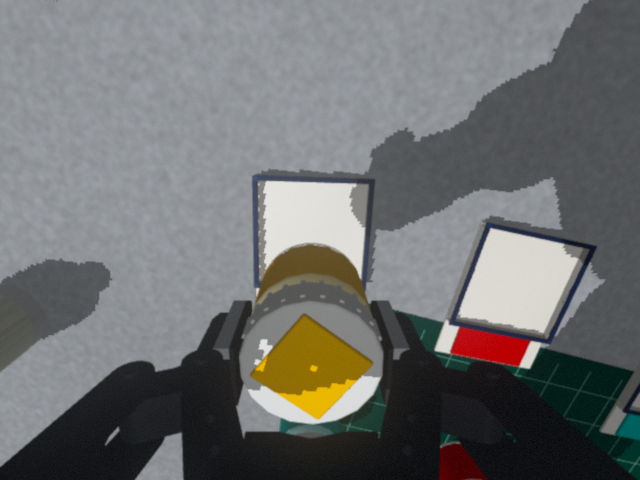

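Yellow tray far corners are (254,176) and (374,180); the red tray's corners are (485,220), (596,246), (549,342), (451,323). The jar is level in the grip.

```bash
python3 - <<'E'
from h import *
c=get_calibration("wrist")
a,b=[ray(c,*p,.010) for p in((254,176),(374,180))]
d=(b-a);n=np.array([d[1],-d[0]])/np.linalg.norm(d);print(np.linalg.norm(d),np.arctan2(-n[1],-n[0]),pxy((a+b)/2+.042*n))
print("red",pxy(np.mean([ray(c,*p,.010) for p in((485,220),(596,246),(549,342),(451,323))],0)))
E
```

```text
0.08237700342262588 0.2390561560517133 [624.2 261.4]
red [629.4 100.3]
```

```bash
python3 -m jog '{"linear":[[-0.5,0,-25],[0,0,-30],[0,0,-25],[0,0,-10],[0,0,-3],[0,0,-1],[0,0,-1],[0,0,-0.5],[0,0,0],[0,0,0]],"turn":[0,0,0,0,0,0,0,0,0,0]}' && python3 -m jog '{"linear":[[0,0,-0.5],[0,0,0],[0,0,0]],"turn":[0,0,0]}'
```

```text
t: 13.78
tcp_pos: [0.6249, 0.2617, 0.2047]
tool_rot: [0.991, 0.136, 0.0, -0.0]
force: [-0.2, -0.3, -1.4]
finger_gap: 0.573
gripper_force: 42.1
t: 14.15
tcp_pos: [0.6249, 0.2616, 0.204]
tool_rot: [0.991, 0.136, -0.0, -0.0]
force: [1.0, -0.2, -1.0]
finger_gap: 0.576
gripper_force: 42.1
```

```bash
python3 -m jog '{"linear":[[0,0,-0.6],[0,0,0],[0,0,0]],"turn":[0,0,0]}'; python3 -m jog '{"linear":[[0,0,-0.6],[0,0,0],[0,0,0]],"turn":[0,0,0]}'
```

```text
t: 14.52
tcp_pos: [0.6249, 0.2617, 0.2038]
tool_rot: [0.991, 0.136, 0.0, -0.0]
force: [-1.2, -0.5, 2.7]
finger_gap: 0.579
gripper_force: 42.3
t: 14.9
tcp_pos: [0.6249, 0.2617, 0.2038]
tool_rot: [0.991, 0.136, 0.0, 0.0]
force: [-2.1, -1.4, 6.2]
finger_gap: 0.571
gripper_force: 42.7
```

```bash
python3 -m jog '{"linear":[[0,0,0],[0,0,0],[0,0,0],[0,0,0],[0,0,0],[0,0,0]],"turn":[0,0,0,0,0,0]}' 1 && python3 -m jog '{"linear":[[0,0,15],[0,0,40],[0,0,46],[-20,-5,0],[-35,-9,0],[-40,-11,0],[-35,-9,0],[-20,-6,0],[-10,-2.5,0],[0,0,0],[0,0,0]],"turn":[0,0,0,0,0,0,0,0,0,0,0]}' 1 && python3 - <<'E'
from h import *
p=sense()["tcp_pos"];c=get_calibration("wrist");img=snapshot("wrist");print(pxy(p))
for a,u,v in blobs(mask(img,'turquoise'),1000,50000): print(a,u,v,pxy(ray(c,u,v,.064)))
cv2.imwrite("pics/w4.png",img[:,:,::-1])
E
```

```text
t: 15.65
tcp_pos: [0.6249, 0.2616, 0.2028]
tool_rot: [0.991, 0.136, -0.0, -0.0]
force: [-0.5, -0.2, -0.5]
finger_gap: 1.0
gripper_force: 0.0
t: 17.02
tcp_pos: [0.4661, 0.2194, 0.3042]
tool_rot: [0.991, 0.136, 0.001, -0.0]
force: [0.2, -0.6, -0.3]
finger_gap: 1.001
gripper_force: 0.0
[466.1 219.4 304.2]
2210 312.9 264.9 [464.4 219.3]
```

View pics/w4.png

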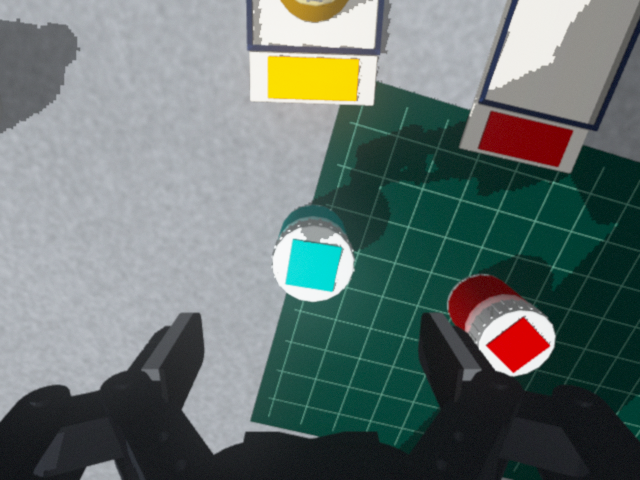

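The yellow jar stands in its tray (about 315,5), and the turquoise jar is at (313,265), between the fingers.

```bash
python3 -m jog '{"linear":[[0,0,-25],[0,0,-35],[0,0,-25],[0,0,-13],[0,0,-5],[0,0,0],[0,0,0]],"turn":[0,0,0,0,0,0,0]}' 1 && python3 -m jog '{"linear":[[0,0,0],[0,0,0],[0,0,0],[0,0,0],[0,0,0],[0,0,0],[0,0,0],[0,0,0]],"turn":[0,0,0,0,0,0,0,0]}' 0 40
```

```text
t: 17.95
tcp_pos: [0.4653, 0.2192, 0.2016]
tool_rot: [0.991, 0.136, 0.001, -0.0]
force: [-0.1, 0.2, -0.3]
finger_gap: 1.001
gripper_force: 0.0
t: 18.95
tcp_pos: [0.4651, 0.2191, 0.2015]
tool_rot: [0.991, 0.136, 0.0, 0.0]
force: [-1.2, -0.5, 6.1]
finger_gap: 0.577
gripper_force: 41.0
```

```bash
python3 -m jog '{"linear":[[0,0,20],[0,0,40],[0,0,38],[8,-20,0],[16,-40,0],[20,-48,0],[21,-50,0],[21,-50,0],[18,-44,0],[12,-28,0],[7.5,-16.5,0],[0,0,0]],"turn":[0,0,0,0,0,0,0,0,0,0,0,0]}'
python3 -m jog '{"linear":[[0,0,0],[0,0,0]],"turn":[0,0]}'
python3 - <<'E'
from h import *
c=get_calibration("wrist");img=snapshot("wrist");cv2.imwrite("pics/w5.png",img[:,:,::-1])
print(pxy(sense()["tcp_pos"]))
for a,u,v in blobs(mask(img,'turquoise'),1500,50000): print(a,u,v,pxy(ray(c,u,v,.163)),pxy(ray(c,u,v,.005)))
E
```

```text
t: 20.45
tcp_pos: [0.5885, -0.078, 0.2985]
tool_rot: [0.991, 0.135, -0.0, -0.0]
force: [0.4, 0.1, -2.1]
finger_gap: 0.572
gripper_force: 42.0
t: 20.7
tcp_pos: [0.5878, -0.0759, 0.2987]
tool_rot: [0.991, 0.137, -0.001, -0.0]
force: [0.7, 0.5, -2.0]
finger_gap: 0.571
gripper_force: 42.0
[588.  -76.1 298.8]
6399 310.7 370.6 [588.5 -73.8] [ 474.3 -105.8]
```

View pics/w5.png

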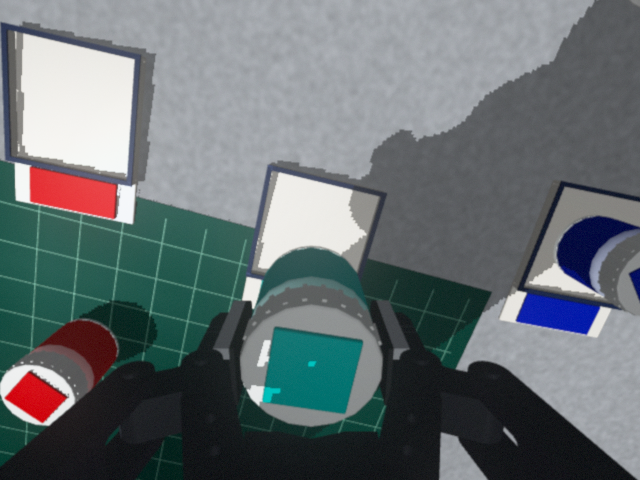

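The jar hangs straight. The turquoise tray's far corners are (269,164) and (385,193).

```bash
python3 - <<'E'
from h import *
c=get_calibration("wrist")
a,b=[ray(c,*p,.010) for p in((269,164),(386,193))]
d=(b-a);n=np.array([d[1],-d[0]])/np.linalg.norm(d);print(np.linalg.norm(d),np.arctan2(-n[1],-n[0]),pxy((a+b)/2+.042*n))
E
```

```text
0.08279823044322082 0.03327676158703412 [589.1 -75.8]
```

```bash
python3 -m jog '{"linear":[[0.5,0,-25],[0,0,-30],[0,0,-25],[0,0,-10],[0,0,-2],[0,0,-1],[0,0,-1],[0,0,0],[0,0,0]],"turn":[0,0,0,0,0,0,0,0,0]}' && python3 -m jog '{"linear":[[0,0,-0.6],[0,0,0],[0,0,0]],"turn":[0,0,0]}'
```

```text
t: 21.88
tcp_pos: [0.589, -0.0774, 0.2052]
tool_rot: [0.991, 0.136, 0.0, 0.0]
force: [0.2, 0.4, -1.4]
finger_gap: 0.573
gripper_force: 42.0
t: 22.25
tcp_pos: [0.589, -0.0774, 0.2045]
tool_rot: [0.991, 0.136, 0.0, 0.0]
force: [0.7, 0.4, 2.0]
finger_gap: 0.573
gripper_force: 42.3
```

```bash
python3 -m jog '{"linear":[[0,0,-0.4],[0,0,0],[0,0,0]],"turn":[0,0,0]}'; python3 -m jog '{"linear":[[0,0,0],[0,0,0],[0,0,0],[0,0,0],[0,0,0],[0,0,0]],"turn":[0,0,0,0,0,0]}' 1 && python3 -m jog '{"linear":[[0,0,15],[0,0,40],[0,0,45],[-18,20,0],[-30,32,0],[-35,37,0],[-30,32,0],[-20,22,0],[-10,10.5,0],[0,0,0],[0,0,0],[0,0,0]],"turn":[0,0,0,0,0,0,0,0,0,0,0,0]}' 1 && python3 - <<'E'
from h import *
p=sense()["tcp_pos"];c=get_calibration("wrist");img=snapshot("wrist");print(pxy(p))
for a,u,v in blobs(mask(img,'red'),1000,50000): print(a,u,v,pxy(ray(c,u,v,.064)),pxy(ray(c,u,v,.005)))
E
```

```text
t: 22.62
tcp_pos: [0.589, -0.0774, 0.2045]
tool_rot: [0.991, 0.136, 0.0, 0.0]
force: [-1.6, 0.8, 5.6]
finger_gap: 0.57
gripper_force: 42.6
t: 23.38
tcp_pos: [0.5889, -0.0774, 0.2038]
tool_rot: [0.991, 0.136, -0.0, 0.0]
force: [0.2, 0.9, 0.9]
finger_gap: 0.997
gripper_force: 0.0
t: 24.88
tcp_pos: [0.4469, 0.0754, 0.3039]
tool_rot: [0.991, 0.135, 0.001, 0.0]
force: [0.3, 0.7, -0.6]
finger_gap: 0.999
gripper_force: 0.0
[446.9  75.4 303.9]
3950 333.2 46.1 [560.8  97.2] [571.5  96.8]
2160 311.7 261.6 [447.   76.5] [425.4  70.3]
```

```bash
python3 -m jog '{"linear":[[1,0.5,-25],[0,0,-35],[0,0,-25],[0,0,-13],[0,0,-5],[0,0,0],[0,0,0]],"turn":[0,0,0,0,0,0,0]}' 1 && python3 -m jog '{"linear":[[0,0,0],[0,0,0],[0,0,0],[0,0,0],[0,0,0],[0,0,0],[0,0,0],[0,0,0]],"turn":[0,0,0,0,0,0,0,0]}' 0 40
```

```text
t: 25.8
tcp_pos: [0.4472, 0.0766, 0.2015]
tool_rot: [0.991, 0.136, 0.001, 0.0]
force: [-0.2, -1.0, 1.0]
finger_gap: 1.003
gripper_force: 0.0
t: 26.8
tcp_pos: [0.4471, 0.0766, 0.2015]
tool_rot: [0.991, 0.136, 0.001, 0.0]
force: [-0.3, -0.5, 6.0]
finger_gap: 0.573
gripper_force: 40.7
```

```bash
python3 -m jog '{"linear":[[0,0,20],[0,0,40],[0,0,38],[20,2.5,0],[35,4,0],[40,5,0],[40,5,0],[30,4,0],[17,2,0],[0,0,0],[0,0,0],[0,0,0]],"turn":[0,0,0,0,0,0,0,0,0,0,0,0]}'
python3 - <<'E'
from h import *
c=get_calibration("wrist");img=snapshot("wrist");cv2.imwrite("pics/w6.png",img[:,:,::-1])
print(pxy(sense()["tcp_pos"]))
for a,u,v in blobs(mask(img,'red'),1500,50000): print(a,u,v,pxy(ray(c,u,v,.163)),pxy(ray(c,u,v,.005)))
E
```

```text
t: 28.3
tcp_pos: [0.6279, 0.0991, 0.2986]
tool_rot: [0.991, 0.136, -0.001, -0.0]
force: [-1.3, -0.3, -0.8]
finger_gap: 0.574
gripper_force: 41.9
[628.1  99.1 298.8]
6479 310.8 369.3 [629.  101.3] [515.3  69.5]
```

View pics/w6.png

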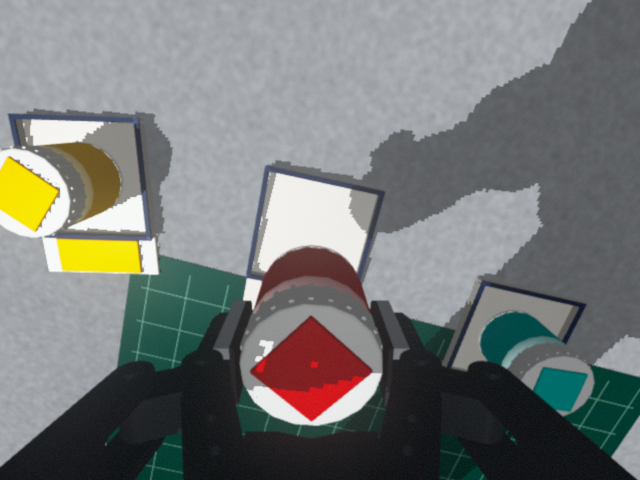

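The red tray's far corners, (267,166) and (384,191), sit where the other trays' did relative to the gripper, so it is aligned. Yellow and turquoise stand in their trays. Lowering now.

```bash
python3 -m jog '{"linear":[[0.5,0,-25],[0,0,-30],[0,0,-25],[0,0,-10],[0,0,-2],[0,0,-1],[0,0,-1],[0,0,0],[0,0,0]],"turn":[0,0,0,0,0,0,0,0,0]}' && python3 -m jog '{"linear":[[0,0,-0.6],[0,0,0],[0,0,0]],"turn":[0,0,0]}'
```

```text
t: 29.48
tcp_pos: [0.6295, 0.0992, 0.2052]
tool_rot: [0.991, 0.136, 0.0, 0.0]
force: [0.0, 0.6, -0.9]
finger_gap: 0.573
gripper_force: 41.9
t: 29.85
tcp_pos: [0.6295, 0.0991, 0.2046]
tool_rot: [0.991, 0.136, 0.0, 0.0]
force: [-1.8, 0.4, 2.4]
finger_gap: 0.575
gripper_force: 42.2
```

```bash
python3 -m jog '{"linear":[[0,0,-0.4],[0,0,0],[0,0,0]],"turn":[0,0,0]}'; python3 -m jog '{"linear":[[0,0,0],[0,0,0],[0,0,0],[0,0,0],[0,0,0],[0,0,0]],"turn":[0,0,0,0,0,0]}' 1 && python3 -m jog '{"linear":[[0,0,15],[0,0,40],[0,0,45],[0,0,50],[0,0,40]],"turn":[0,0,0,0,0]}' && python3 -m jog '{"linear":[[-15,-20,0],[-28,-42,0],[-28,-42,0],[-28,-42,0],[-28,-42,0],[-28,-42,0],[-28,-42,0],[-28,-42,0],[-28,-42,0],[-28,-42,0],[-28,-42,0],[-10,-20,0]],"turn":[0,0,0,0,0,0,0,0,0,0,0,0]}' && python3 -m jog '{"linear":[[0,0,0],[0,0,0],[0,0,0],[0,0,0]],"turn":[0,0,0,0]}'
python3 - <<'E'
from h import *
t=snapshot("top");cv2.imwrite("pics/t3.png",cv2.resize(t[170:300,110:520,::-1],None,fx=1.95,fy=1.95))
c=get_calibration("top")
for k in HUE:
    for a,u,v in blobs(mask(t,k),60,500):
        if 200<u<450 and 190<v<300: print(k,a,u,v,pxy(ray(c,u,v,.067)),pxy(ray(c,u,v,.005)))
cv2.imwrite("pics/s3.png",snapshot("scene")[:,:,::-1])
E
```

```text
t: 30.22
tcp_pos: [0.6295, 0.0992, 0.2045]
tool_rot: [0.991, 0.136, 0.0, 0.0]
force: [-1.2, -0.4, 4.8]
finger_gap: 0.573
gripper_force: 42.4
t: 30.98
tcp_pos: [0.6294, 0.0991, 0.2038]
tool_rot: [0.991, 0.136, -0.0, -0.0]
force: [0.3, -0.4, 0.6]
finger_gap: 0.997
gripper_force: 0.0
t: 31.6
tcp_pos: [0.6293, 0.0992, 0.3974]
tool_rot: [0.991, 0.136, 0.002, 0.0]
force: [0.9, 0.3, 0.6]
finger_gap: 1.003
gripper_force: 0.0
t: 33.1
tcp_pos: [0.3229, -0.3629, 0.395]
tool_rot: [0.991, 0.135, 0.0, 0.001]
force: [0.1, -0.1, 0.0]
finger_gap: 0.999
gripper_force: 0.0
t: 33.6
tcp_pos: [0.3249, -0.36, 0.3939]
tool_rot: [0.991, 0.137, -0.0, -0.0]
force: [0.6, 0.5, -0.6]
finger_gap: 1.0
gripper_force: 0.0
red 106 283.2 207.7 [627.6  99.9] [642.3 103.2]
red 175 285.1 232.2 [559.6  93. ] [571.5  96. ]
yellow 108 223.4 207.7 [624.5 262.5] [639.1 272.6]
yellow 185 230.7 232.0 [557.5 239.8] [569.3 249. ]
turquoise 106 347.6 223.5 [586.9 -76.3] [599.9 -80.4]
turquoise 165 346.7 247.4 [520.9 -74.3] [531.1 -78.3]
blue 99 419.8 208.3 [ 633.2 -274.5] [ 648.1 -286.8]
blue 154 416.7 232.3 [ 565.9 -264.9] [ 578.  -276.9]
```

View pics/t3.png

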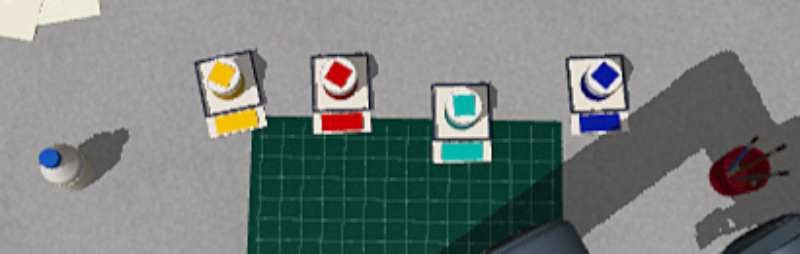

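View pics/s3.png

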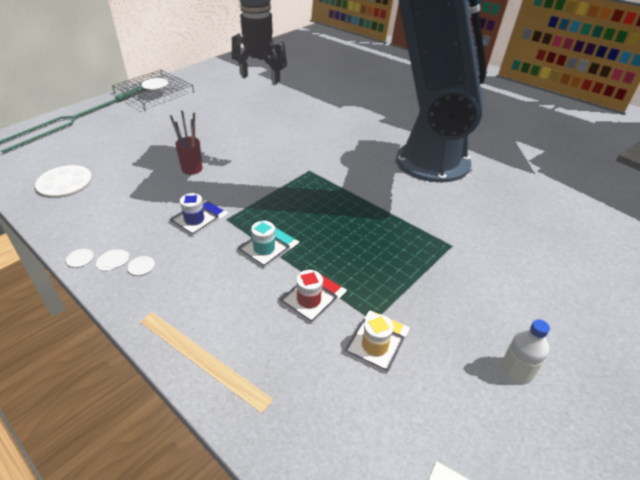

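All four jars stand upright and centred in their matching trays. The red, yellow and turquoise tiles haven't moved and the blue reads about 1 mm off, partly in shadow. The pot and bottle look untouched.

```bash
python3 -c "
from station import *
print(sign_off())"
```

```text
the job is handed in; nothing more can be done
None
```

I stood all four jars upright in the catch trays matching their colours and handed the job in at about 34 s on the robot's clock; the final pictures show the trays, brush pot and gum bottle where they started.

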